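Snap the light cap onto the analyser's sample well and hold it down

TASK

Slide the smoke-grey guard door on top of the bench analyser all the way open, then pick up the orange cap, set it upright over the sample well in the chamber and press straight down: the resistance builds up and suddenly drops as the four clips snap over the cap's rim. Keep pressing so that the cap pushes the sprung seat beneath it well down (about 4 to 5 mm), and finish still gripping the cap and pressing it down like that, the door still open; leave everything else on the bench where it is.

Things in the scene. Friction and masses are not known exactly. Their poses are not given: they have to be found in the camera images.
- analyser: White bench analyser with a blue band, fixed, 220 deep (x) by 340 wide (y) by 90 mm high. Origin: centre of its underside, on the bench; z up, its front with the dark screen faces its -x. In its -y half is an open-topped sample chamber, 130 by 130 mm inside, centred at (0, -85 mm), floor 12 mm up. Door rails, 10 mm high, run along y on its top at x = +-81 mm.
- well (a point): Centre of the sample well, in the middle of the chamber: the top of the black sprung seat when nothing presses it, 28 mm above the bench. Axes as the analyser. A dark collar of 54 mm inner diameter stands round the seat, up to 42 mm above the bench, and guides the cap's skirt.
- clips (a point): On the well's axis at the height of the clips' noses, 60.5 mm above the bench. Four steel clips on the analyser's +-x and +-y sides; their noses leave a 58 mm circle and spring outwards. They touch the cap's cone with its underside 13 mm above the free seat; the resistance peaks at about 7 to 12 N near 9 mm, drops from 7 mm on, and then they pull the cap down over its rim.
- seat (a joint): How far the sprung seat is pressed down, m: 0 free, 0.007 bottomed; about 1500 N/m, so 4 mm takes about 7 N. Once snapped in, the cap is held by the clips with its underside resting on the seat, which is then pressed by only 1 to 1.5 mm; more takes active pressing.
- door (a joint): How far the smoke-grey guard door is open, m: 0 shut (over the chamber), 0.15 fully open; it slides along the analyser's +y and starts shut or up to 30 mm open. About 1.5 to 2 N of friction; it stays where it is left. The panel is 152 by 145 by 5 mm, its top face 97 mm above the bench.
- door_handle (a point): On the door's blue handle, a bar standing upright at the middle of the panel: 50 mm long along the analyser's x, 12 mm thick along its y, from 97 to 129 mm above the bench. This point is in its middle, 119 mm above the bench. It moves with the door. Axes as the analyser.
- cap: Orange snap cap, loose, about 90 g, upright on the bench at one of three places at the robot's right. Origin: centre of its underside, z up its axis; round, so yaw does not matter. Skirt 50 mm diameter up to 16 mm (foot chamfered), cone widening to a 64 mm rim from 26 to 29 mm, flat shoulder, then a round knob to grip, 22 mm diameter, from 29 to 59 mm.
- dust_cover: Bystander: loose white disc cover, 72 mm diameter, 28 mm high with its small knob. Origin: centre of its underside. It does not belong to this job.
- sample_jar: Bystander: loose small jar with black lid, 42 mm diameter, 62 mm high. Origin: centre of its underside.
- reagent_bottle: Bystander: loose amber bottle, 72 mm diameter, 170 mm high, at the left. Origin: centre of its underside.
- beaker: Bystander: loose glass beaker, 72 mm diameter, 85 mm high, at the left. Origin: centre of its underside.
- wood_block: Bystander: loose wooden block, 90 by 60 by 50 mm, at the back right. Origin: centre of its underside.
Things that resemble listed ones, but are neither listed nor needed, are in the scene too. Leave any turquoise look-alike of the cap alone.

How it is judged:
On the way, in this order (a step that is already met when the one before it is completed fails the run):
1. the guard door has been slid all the way open (at least 135 of 150 mm) (value of joint door above 0.135 m), for 0.2 s.
2. the cap has been picked up: in the fingers, at least 30 mm off the bench and not touching the analyser (height (world z) of cap above 0.03 m and contact force between the fingers and cap above 1 N and contact force between cap and analyser below 0.1 N), for 0.2 s.
3. the cap has snapped under the clips and is pressed down, its seat pushed at least 2.5 mm (horizontal distance between cap and well below 0.005 m and angle between the z axis of cap and the z axis of analyser, either way round below 0.12 rad and z of cap in the frame of analyser below 0.0262 m and value of joint seat above 0.0025 m), for 0.3 s.
At the end, for the whole second after the job is handed in: Through the last second the cap is snapped in the well (within 5 mm of its axis, 7 degrees of upright, underside 1.8 mm or more below the free seat height), at rest in the fingers and pressing the seat down 2.5 mm or more; the door is open 130 mm or more (all of step 3 and contact force between the fingers and cap above 2 N and value of joint door above 0.13 m and linear speed of cap below 0.02 m/s); the arm keeps its last pose, push and grip.
It fails at once if any bystander (dust cover, jar, bottle, beaker, wooden block) is moved by more than 30 mm (distance of any of dust_cover, sample_jar, reagent_bottle, beaker, wood_block from where it was at the start of the episode above 0.03 m).
It also fails if it takes over 67 s, if anything falls off the work surface, if the arm or the gripper's body presses on something with over 40 N, if the wrist force passes 120 N, or if a joint passes its speed limit or range.

ROBOT

A 6-joint arm with a two-finger parallel gripper is mounted at the origin on the work surface. World frame = base frame: x ahead of the robot, y to its left, z up, the work surface at z = 0. Lengths are in m, angles in rad, forces in N, time in s.
With the tool pointing down it reaches from about 0.35 to 0.85 m from the base axis. Payload 8.1 kg.
Tool frame: the origin (TCP) lies midway between the tips of the shut fingers; the grasp point (between the pads) lies 19 mm behind it (robot.tcp_to_grasp is the distance from the TCP to the grasp point, in m); x points along the fingers, y is the direction in which the jaws open and shut, and the axes are right-handed (so a half turn about x gives the same grasp; the last joint's range is limited). The gripper opens to 93 mm and grips with 3 to 60 N. Pads are 15 mm wide; open, the fingers measure 128 mm over their backs; the gripper's body (75 mm by 188 mm) begins 65 mm behind the grasp point.
Start: joints at [1.191, 0.13, 1.488, -0, 1.523, -0.085], TCP at [0.174, 0.574, 0.219] pointing down, gripper open.
Joint ranges: [-2.96, 2.96], [-0.89, 2.26], [0.02, 2.5], [-1.34, 4.48], [0, 2.73], [-2.66, 2.66]. Speed limits (rad/s): [2.39, 2.39, 2.79, 3.14, 3.14, 3.14].

INTERFACE

Orientations are given as a rotation vector (axis times angle).
In Python, from plant import robot gives the robot as it stands.
- The arm moves only by the tool play_rows, never from a script. Its argument "plan" is a list of rows, each an object with "slide": the shift along the world's x, y, z as a fraction of full scale, a list of three; "roll": the turn about the world's z as a fraction of full scale; "fingers": the gripper command: -1 is shut, 1 is fully open, values between are in proportion. A call has 1 to 20 rows; each row shifts and turns the commanded pose from where the row before left it; what a row does not reach is not made up. Full scale, the value 1, is 30 mm for a shift and 8 degrees for a turn. A row lasts 1/8 s, in which the tool goes at most 62.5 mm and 10.7 degrees, less where a joint would pass 70% of its speed; a pose out of reach is approached as far as the arm can. A call with a number of a shift or a turn outside -1 to 1 is refused whole. A call with a gripper value outside its range is refused whole. The fingers move at their own pace and stop on an object; "squeeze" is the grip in N (left out, the last holds). Time passes only in rows, so rows that do not move let the fingers close. It gives the time, the measured TCP pose, the force and the opening at its end, in the units of the state.
- robot.read_state(): the state, without advancing time (a new reading comes with each control period).
- robot.read_camera(name): name is "side" or "top"; returns the picture (384x512x3 uint8, red, green, blue); there is no depth.
- robot.get_calibration(name): a dict with "fx", "fy", "cx", "cy" (pixels), "distortion" ([k1, k2, p1, p2, k3] as OpenCV has them; the pictures are not rectified), "R" (3x3) and "t" (3): a world point X has camera coordinates R X + t. Camera axes: x right, y down, z forward; pixel columns grow to the right and rows downward; lengths in m; the calibration is good to about 2 mm. A picture is of the moment at which its call begins. get_calibration takes no time and is no camera call.
- robot.close_job(): hands the job in, once; it reports no verdict.
Trained networks look in the newest picture that a camera, given by its name, has taken for a name from the list of things; names that differ only in an ending like _2 or _b are one class to them, and where a whole thing is asked for, a point or a joint stands for the part that bears it (a point fixed in the world has none). Each returns a list of dicts, best first, with "p" (0 to 1); they miss things now and then, are a little off and sometimes report something else, mostly with a low value. They report only what shows in the picture. A call takes as long as a camera call. They do not tell look-alikes from the thing itself.
- robot.boxes_of(camera, target): "extent" ([centre column, centre row, width, height] in pixels, round what is visible of it).
- robot.regions_of(camera, target): "region" (384x512 bool, what is visible of it) and "extent" ([centre column, centre row, width, height] in pixels, round what is visible of it).
- robot.mark_of(camera, target): "point" ([column, row] in pixels: a listed point, or the origin of a listed thing).
The state is a dict: "t": time; "q": joint angles; "dq": joint speeds; "joint_torque": joint torques, N m; "tool_pos": TCP position; "orientation": TCP orientation; "force": force on the tool from outside, world axes, zero at the start; "wrist_torque": the same for the moment, N m; "opening": finger opening in m.
Only numpy, scipy, OpenCV 4.12 (cv2) and the standard library are available. Lean on these libraries where they do the work, as an engineer would, in place of code of your own. Each camera call takes 0.05 s, during which the arm holds its last target.

## Working session

There is one attempt and no reset: what is moved stays moved. The work goes in short steps, Python scripts to look and compute and a tool call to move; the robot and the scene stay as the last step left them, time stands still between calls to the robot, and variables do not carry over. Pictures are saved under pics/ and viewed, and the job is handed in when it is done.

Besides the shell and the picture viewer there is one more tool, called in YAML: its name, and indented under it one key for each argument. play_rows: Moves the arm, as the interface text tells. Its arguments: {"type":"object","properties":{"plan":{"type":"array","items":{"type":"object","properties":{"slide":{"type":"array","items":{"type":"number","minimum":-1,"maximum":1}},"roll":{"type":"number","minimum":-1,"maximum":1},"fingers":{"type":"number"}}}},"squeeze":{"type":"number"}},"required":["plan"]}

```bash
ls; mkdir -p pics; python3 - <<'E'
from plant import robot
import cv2
print(robot.read_state())
for c in("side","top"):
    im=robot.read_camera(c); cv2.imwrite(f"pics/{c}0.png",im[:,:,::-1])
    k=robot.get_calibration(c); print(c,k)
    for n in("analyser","well","clips","door_handle","cap","dust_cover","sample_jar"):
        print(c,n,[(round(d["p"],2),[round(float(v)) for v in d["point"]]) for d in robot.mark_of(c,n)][:4])
print(robot.read_state()["t"])
E
```

```text
pics
{'t': 0.0, 'q': array([ 1.19061572e+00,  1.31134016e-01,  1.48923907e+00, -6.76336485e-07,
        1.52297994e+00, -8.54351160e-02]), 'dq': array([-6.42332105e-04, -9.87244555e-04, -1.33033053e-03, -6.69016724e-04,
       -2.22599366e-04, -6.85083357e-05]), 'joint_torque': array([-1.37097846e-03, -5.59851158e+01, -4.91765678e+01,  7.66840903e-02,
        3.52562999e-02, -8.09782296e-05]), 'tool_pos': array([0.17409435, 0.57361929, 0.21762573]), 'orientation': array([ 0.23000443,  1.55879356, -0.23270341]), 'force': array([0.31299095, 0.36053114, 0.05195165]), 'wrist_torque': array([ 0.03459288, -0.01886235,  0.01233355]), 'opening': 0.09295110716241055}
side {'fx': 464.700159562819, 'fy': 464.700159562819, 'cx': 259.50817176970224, 'cy': 190.03923924079703, 'distortion': array([-0.10976927,  0.        ,  0.        ,  0.        ,  0.        ]), 'R': array([[-0.97973481, -0.19992236,  0.01227849],
       [-0.15915681,  0.73981114, -0.65371904],
       [ 0.12160928, -0.6424255 , -0.75663773]]), 't': array([0.5064563 , 0.15520439, 1.3007925 ])}
side analyser [(0.94, [217, 255])]
sid
[... 279 characters left out ...]
1])]
top {'fx': 395.98048637062857, 'fy': 395.98048637062857, 'cx': 253.7377252032084, 'cy': 186.26346248191305, 'distortion': array([-0.07406177,  0.        ,  0.        ,  0.        ,  0.        ]), 'R': array([[-0.01356765, -0.99988152, -0.00727146],
       [-0.98473829,  0.01462338, -0.1734262 ],
       [ 0.17351199,  0.0048075 , -0.98482002]]), 't': array([-0.02177752,  0.54161722,  1.11233875])}
top analyser [(0.79, [192, 168])]
top well [(0.67, [221, 172])]
top clips [(0.76, [215, 170])]
top door_handle [(0.76, [205, 165])]
top cap [(0.78, [412, 211]), (0.78, [371, 243]), (0.72, [394, 164]), (0.57, [370, 203])]
top dust_cover [(0.6, [335, 234])]
top sample_jar [(0.74, [316, 185])]
0.8
```

View pics/top0.png

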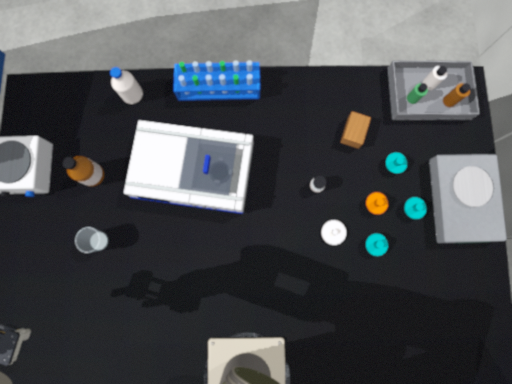

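View pics/side0.png

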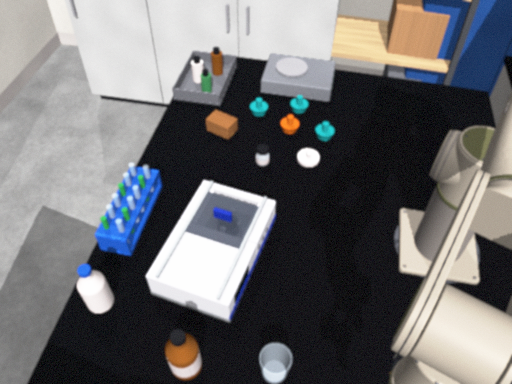

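```bash
python3 - <<'E'
import cv2
a=cv2.imread("pics/top0.png")[130:270,290:450]; b=cv2.imread("pics/side0.png")[80:185,230:350]
a=cv2.resize(a,(400,350),interpolation=cv2.INTER_CUBIC);b=cv2.resize(b,(400,350),interpolation=cv2.INTER_CUBIC)
cv2.imwrite("pics/crop.png",cv2.hconcat([a,b]))
E
```

```text
(no output)
```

View pics/crop.png

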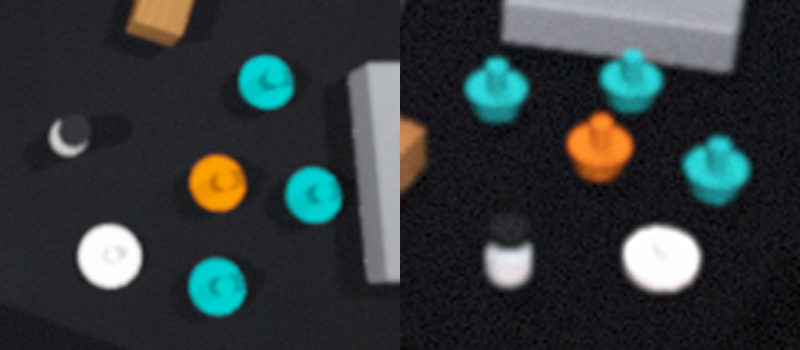

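Candidates for the cap are at these top-view pixels: orange (377,203), and turquoise (396,162), (415,208) and (377,244). The white dust cover at (334,232) is a different shape. By the description I choose the orange one, which is at side-view pixel (290,124), and the crop confirms it. Next I'll fit the analyser pose.

```bash
cat > h.py <<'E'
import numpy as np, cv2
from plant import robot
K={c:robot.get_calibration(c) for c in("side","top")}
def M(k): return np.array([[k["fx"],0,k["cx"]],[0,k["fy"],k["cy"]],[0,0,1.]])
def proj(c,X):
    k=K[c]; return cv2.projectPoints(np.atleast_2d(np.array(X,float)),cv2.Rodrigues(k["R"])[0],k["t"],M(k),k["distortion"])[0][:,0]
def ray(c,uv):
    k=K[c]; n=cv2.undistortPoints(np.array([[uv]],float),M(k),k["distortion"])[0,0]
    return -k["R"].T@k["t"], k["R"].T@np.array([*n,1.])
def atz(c,uv,z):
    o,d=ray(c,uv); return o+d*(z-o[2])/d[2]
def tri(a,b):
    A=[];B=[]
    for c,uv in(("side",a),("top",b)):
        o,d=ray(c,uv);d/=np.linalg.norm(d);P=np.eye(3)-np.outer(d,d);A.append(P);B.append(P@o)
    return np.linalg.lstsq(np.vstack(A),np.hstack(B),rcond=None)[0]
def an(P,yaw,pts):
    c,s=np.cos(yaw),np.sin(yaw);p=np.atleast_2d(pts);return np.c_[P[0]+c*p[:,0]-s*p[:,1],P[1]+s*p[:,0]+c*p[:,1],p[:,2]]
def mask(im,lo,hi):
    return cv2.inRange(cv2.cvtColor(im,cv2.COLOR_RGB2HSV),lo,hi)
E
python3 - <<'E'
from h import *
for nm,lo,hi in(("orange",(8,180,120),(20,255,255)),("blue",(112,150,60),(130,255,255))):
  for c,roi in(("side",(100,140,270,310) if nm=="orange" else(200,228,205,240)),("top",(180,220,360,395) if nm=="orange" else (148,180,195,218))):
    im=cv2.imread(f"pics/{c}0.png")[:,:,::-1].copy()
    m=mask(im,lo,hi); r=np.zeros_like(m); r[roi[0]:roi[1],roi[2]:roi[3]]=m[roi[0]:roi[1],roi[2]:roi[3]]
    ys,xs=np.nonzero(r); print(nm,c,len(xs),xs.mean(),ys.mean(),xs.min(),xs.max(),ys.min(),ys.max(), cv2.minAreaRect(np.c_[xs,ys].astype(np.int32)))
# marks
print("handle",tri([219,215],[205,165]),"cap",tri([291,128],[371,203]))
for c,uv in(("top",(371,203)),("side",(291,128))): print(c,atz(c,uv,0))
for uv in((143,122),(253,133),(126,195),(244,212)): print(atz("top",uv,.1))
E
python3 - <<'E'
import cv2
a=cv2.imread("pics/top0.png")[110:220,115:265]
cv2.imwrite("pics/an.png",cv2.resize(a,(750,550),interpolation=cv2.INTER_CUBIC))
b=cv2.imread("pics/side0.png")[170:320,140:290]
cv2.imwrite("pics/ans.png",cv2.resize(b,(600,600),interpolation=cv2.INTER_CUBIC))
E
```

```text
orange side 283 289.46643109540634 123.6148409893993 280 299 114 133 ((289.0000305175781, 123.50001525878906), (17.677669525146484, 17.677669525146484), 45.0)
orange top 420 376.57142857142856 202.94761904761904 365 388 192 214 ((376.7000427246094, 202.90003967285156), (22.807893753051758, 21.913463592529297), 63.43495178222656)
blue side 183 222.5191256830601 214.37158469945356 214 231 208 221 ((222.39999389648438, 214.3000030517578), (19.922346115112305, 9.803059577941895), 18.43494987487793)
blue top 92 206.18478260869566 163.8913043478261 203 209 155 173 ((206.1499786376953, 163.94998168945312), (5.091169357299805, 18.243356704711914), 8.130102157592773)
handle [0.59943817 0.10637137 0.10847871] cap [ 0.48742233 -0.38028572  0.01563745]
top [ 0.49261398 -0.38506371  0.        ]
side [ 0.4860291  -0.39742787  0.        ]
[0.72627406 0.28936614 0.1       ]
[ 0.68691566 -0.02971454  0.1       ]
[0.51235634 0.32965249 0.1       ]
[ 0.46016117 -0.00184313  0.1       ]
```

View pics/an.png

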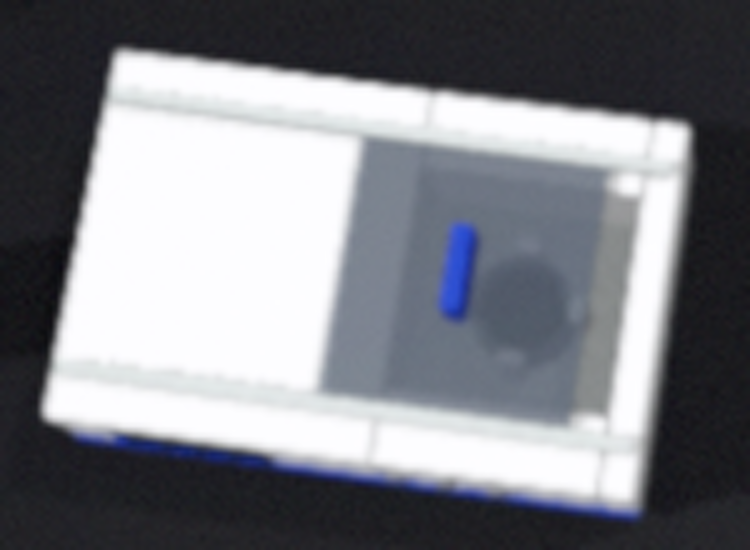

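View pics/ans.png

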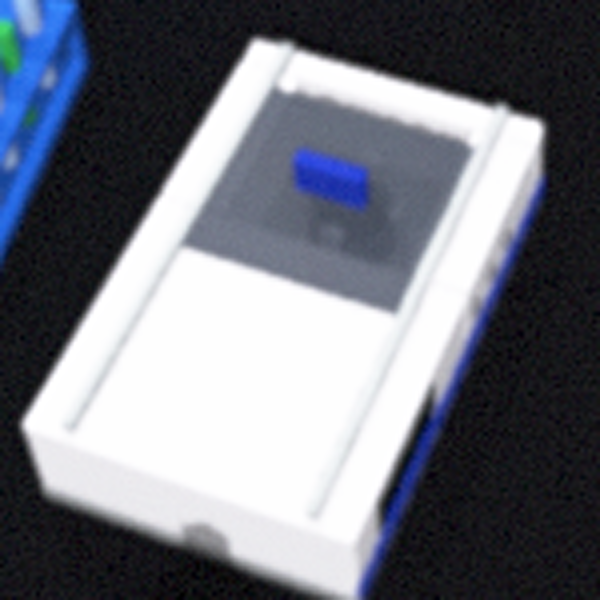

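```bash
cat >> h.py <<'E'
from scipy.optimize import least_squares
C=np.array([[.11,.17,.09],[.11,-.17,.09],[-.11,.17,.09],[-.11,-.17,.09]])
OB={"top":np.array([[138.2,119.6],[252.6,134],[123,193.6],[242.6,211.2]]),"side":np.array([[145.1,275.9],[203.4,179.1],[230.1,304.6],[275.9,200.1]])}
def sil(c,x,y,z0=0,S=8):
    a=np.linspace(0,2*np.pi,60); m=np.zeros((384*S,512*S),np.uint8)
    prof=[(0,.024),(.002,.025),(.016,.025),(.026,.032),(.029,.032),(.029,.011),(.059,.011)]
    for (z1,r1),(z2,r2) in zip(prof,prof[1:]):
        p=np.vstack([np.c_[x+r*np.cos(a),y+r*np.sin(a),0*a+z0+z] for z,r in((z1,r1),(z2,r2))])
        q=(proj(c,p)+.5)*S; cv2.fillConvexPoly(m,cv2.convexHull(q.astype(np.int32)),255)
    mm=cv2.moments(m,True); return mm["m10"]/mm["m00"]/S-.5,mm["m01"]/mm["m00"]/S-.5,mm["m00"]/S/S
E
python3 - <<'E'
from h import *
for cs in(("top",),("side",),("top","side")):
    f=lambda p:np.concatenate([(proj(c,an(p[:2],p[2],C))-OB[c]).ravel() for c in cs])
    r=least_squares(f,[.6,.14,-.1]); print(cs,r.x.round(4),np.degrees(r.x[2]),np.abs(r.fun).max()); print(r.fun.reshape(-1,2).round(1).tolist())
P=r.x
print("well",an(P[:2],P[2],[0,-.085,.028]))
for d in(0,.15): print("handle",d,an(P[:2],P[2],[0,-.085+d,.119]))
print("well seen",tri([226,218],[215,170]), proj("top",an(P[:2],P[2],[[0,-.085,.0605],[0,-.085,.028]])),proj("side",an(P[:2],P[2],[[0,-.085,.0605]])))
# handle door opening
cen={"top":(206.18,163.89),"side":(222.5,214.4)}
for c in cen:
    g=np.array(np.meshgrid([-.025,.025],[-.006,.006],[.097,.129])).reshape(3,-1).T
    ff=lambda v:(proj(c,an(P[:2],P[2],g+[v[1],-.085+v[0],0])).mean(0)-cen[c])
    print("door",c,least_squares(ff,[0,0]).x)
obs={"top":(376.57,202.95),"side":(289.47,123.61)}
for cs in(("top",),("side",),("top","side")):
    f=lambda p:np.concatenate([np.array(sil(c,*p)[:2])-obs[c] for c in cs])
    r=least_squares(f,[.49,-.39],diff_step=.01); print("cap",cs,r.x,r.fun,[sil(c,*r.x)[2] for c in cs])
E
```

```text
('top',) [ 0.6014  0.1556 -0.1523] -8.72773591523587 1.1740559070218524
[[-0.0, 0.5], [0.2, 0.9], [0.5, -0.1], [-0.7, -1.2]]
('side',) [ 0.6038  0.1594 -0.1453] -8.324413738301093 0.8763990049093593
[[0.9, 0.0], [-0.2, -0.0], [-0.7, 0.3], [-0.0, -0.4]]
('top', 'side') [ 0.6028  0.1575 -0.149 ] -8.535223026361852 1.8571419749893323
[[-0.8, 0.3], [-0.5, 0.2], [-0.0, -0.4], [-1.2, -1.9], [1.4, -0.8], [0.6, -0.5], [-0.4, -0.2], [0.6, -0.7]]
well [[0.59021545 0.0734668  0.028     ]]
handle 0 [[0.59021545 0.0734668  0.119     ]]
handle 0.15 [[0.61247806 0.22180552 0.119     ]]
well seen [0.59085823 0.08223676 0.06819225] [[218.23280169 169.48119203]
 [219.26611756 171.81058966]] [[228.39695429 217.64032662]]
door top [0.02911144 0.00061996]
door side [0.03207605 0.00136257]
cap ('top',) [ 0.48891285 -0.39393688] [ 0.00229345 -0.00119701] [367.453125]
cap ('side',) [ 0.4919538  -0.39353431] [0.00113567 0.00048659] [264.4375]
cap ('top', 'side') [ 0.49024221 -0.393819  ] [-0.07927087 -0.43775395  0.50608503  0.01426926] [367.625, 264.609375]
```

```bash
python3 - <<'E'
from h import *
s=robot.read_state()
R=cv2.Rodrigues(s["orientation"])[0]; print(R.round(3)); print("jaw ang",np.degrees(np.arctan2(R[1,1],R[0,1])),s["tool_pos"],s["q"][[0,5]])
P=[.6028,.1575,-.149]
print("analyser y dir ang",90+np.degrees(P[2]))
print("handle",an(P[:2],P[2],[0,-.085+.03,.119]),"bystanders")
for c,n in(("top","reagent_bottle"),("top","beaker"),("top","wood_block"),("top","dust_cover"),("top","sample_jar")):
    m=[d for d in robot.mark_of(c,n)][:1]
    print(n,[(d["p"],atz(c,d["point"],0).round(3)) for d in m])
for uv in((396,162),(415,208),(377,244)):print(atz("top",uv,.03).round(3))
E
```

```text
[[ 0.     0.291  0.957]
 [ 0.     0.957 -0.291]
 [-1.     0.     0.   ]]
jaw ang 73.10844277309275 [0.17432908 0.57414101 0.21866851] [ 1.19058831 -0.08539368]
analyser y dir ang 81.46292885255073
handle [[0.59463529 0.1031094  0.119     ]] bystanders
reagent_bottle [(0.62, array([0.586, 0.465, 0.   ]))]
beaker [(0.7, array([0.392, 0.44 , 0.   ]))]
wood_block [(0.64, array([ 0.727, -0.338,  0.   ]))]
dust_cover [(0.6, array([ 0.402, -0.27 ,  0.   ]))]
sample_jar [(0.74, array([ 0.551, -0.221,  0.   ]))]
[ 0.612 -0.461  0.03 ]
[ 0.472 -0.508  0.03 ]
[ 0.368 -0.387  0.03 ]
```

play_rows:
  plan:
    - {"slide": [0.876, -0.981, 0], "roll": 0.065, "fingers": 0}
    - {"slide": [0.876, -0.981, 0], "roll": 0.065, "fingers": 0}
    - {"slide": [0.876, -0.981, 0], "roll": 0.065, "fingers": 0}
    - {"slide": [0.876, -0.981, 0], "roll": 0.065, "fingers": 0}
    - {"slide": [0.876, -0.981, 0], "roll": 0.065, "fingers": 0}
    - {"slide": [0.876, -0.981, 0], "roll": 0.065, "fingers": 0}
    - {"slide": [0.876, -0.981, 0], "roll": 0.065, "fingers": 0}
    - {"slide": [0.876, -0.981, 0], "roll": 0.065, "fingers": 0}
    - {"slide": [0.876, -0.981, -0.25], "roll": 0.065, "fingers": 0}
    - {"slide": [0.876, -0.981, -0.25], "roll": 0.065, "fingers": 0}
    - {"slide": [0.876, -0.981, -0.25], "roll": 0.065, "fingers": 0}
    - {"slide": [0.876, -0.981, -0.25], "roll": 0.065, "fingers": 0}
    - {"slide": [0.876, -0.981, -0.25], "roll": 0.065, "fingers": 0}
    - {"slide": [0.876, -0.981, -0.25], "roll": 0.065, "fingers": 0}
    - {"slide": [0.876, -0.981, -0.25], "roll": 0.065, "fingers": 0}
    - {"slide": [0.876, -0.981, -0.25], "roll": 0.065, "fingers": 0}
    - {"slide": [0, 0, 0], "roll": 0, "fingers": 0}
    - {"slide": [0, 0, 0], "roll": 0, "fingers": 0}
  squeeze: 20

```text
t: 3.3
tool_pos: [0.5945, 0.1035, 0.1585]
orientation: [0.118, 1.568, -0.118]
force: [-0.2, 0.2, 0.4]
opening: 0.0464
```

```bash
python3 - <<'E'
from h import *
s=robot.read_state();R=cv2.Rodrigues(s["orientation"])[0]; print(s["t"],s["tool_pos"],"jaw",np.degrees(np.arctan2(R[1,1],R[0,1])),s["opening"],s["force"],s["dq"].round(3))
a=robot.read_camera("top")[110:220,115:265,::-1];b=robot.read_camera("side")[170:270,150:300,::-1]
cv2.imwrite("pics/h1.png",cv2.vconcat([cv2.resize(a,(450,330)),cv2.resize(b,(450,270))]))
E
```

```text
3.3 [0.59450795 0.10347784 0.15854931] jaw 81.39719428384207 0.04641800220729178 [-0.16584832  0.16491528  0.38609034] [ 0.017 -0.014  0.006  0.001  0.001 -0.001]
```

View pics/h1.png

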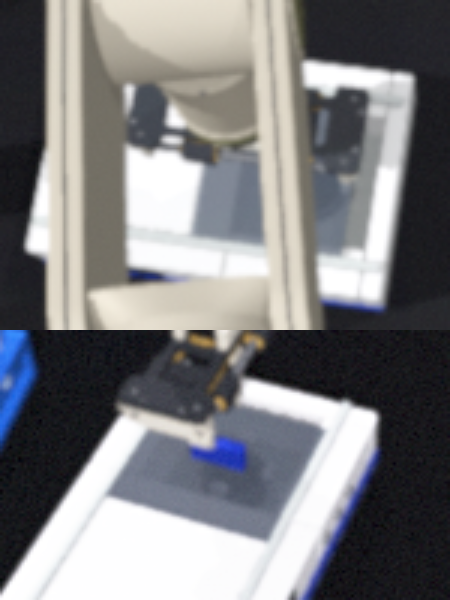

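play_rows:
  plan:
    - {"slide": [0, 0, -0.6], "roll": 0, "fingers": 0}
    - {"slide": [0, 0, -0.6], "roll": 0, "fingers": 0}
    - {"slide": [0, 0, -0.5], "roll": 0, "fingers": 0}
    - {"slide": [0, 0, 0], "roll": 0, "fingers": 0}
    - {"slide": [0, 0, 0], "roll": 0, "fingers": -1}
    - {"slide": [0, 0, 0], "roll": 0, "fingers": -1}
    - {"slide": [0, 0, 0], "roll": 0, "fingers": -1}
    - {"slide": [0, 0, 0], "roll": 0, "fingers": -1}
  squeeze: 15

```text
t: 4.4
tool_pos: [0.5951, 0.1031, 0.1081]
orientation: [0.117, 1.567, -0.118]
force: [-0.2, 0.8, 2.3]
opening: 0.012
```

play_rows:
  plan:
    - {"slide": [0.073, 0.486, 0], "roll": 0, "fingers": -1}
    - {"slide": [0.073, 0.486, 0], "roll": 0, "fingers": -1}
    - {"slide": [0.073, 0.486, 0], "roll": 0, "fingers": -1}
    - {"slide": [0.073, 0.486, 0], "roll": 0, "fingers": -1}
    - {"slide": [0.073, 0.486, 0], "roll": 0, "fingers": -1}
    - {"slide": [0.073, 0.486, 0], "roll": 0, "fingers": -1}
    - {"slide": [0.073, 0.486, 0], "roll": 0, "fingers": -1}
    - {"slide": [0.073, 0.486, 0], "roll": 0, "fingers": -1}
    - {"slide": [0, 0, 0], "roll": 0, "fingers": -1}
    - {"slide": [0, 0, 0], "roll": 0, "fingers": -1}

```text
t: 5.65
tool_pos: [0.6134, 0.2213, 0.1081]
orientation: [0.118, 1.565, -0.116]
force: [7.2, 0.8, 2.2]
opening: 0.0119
```

play_rows:
  plan:
    - {"slide": [0, 0, 0], "roll": 0, "fingers": 0}
    - {"slide": [0, 0, 0], "roll": 0, "fingers": 0}
    - {"slide": [0, 0, 1], "roll": 0, "fingers": 0}
    - {"slide": [0, 0, 1], "roll": 0, "fingers": 0}
    - {"slide": [0, -0.5, 1], "roll": 0, "fingers": 0}
    - {"slide": [-0.2, -1, 0], "roll": -0.4, "fingers": 0}
    - {"slide": [-0.2, -1, 0], "roll": -0.4, "fingers": 0}
    - {"slide": [-0.2, -1, 0], "roll": -0.4, "fingers": 0}
    - {"slide": [-0.2, -1, 0], "roll": -0.4, "fingers": 0}
    - {"slide": [-0.2, -1, 0], "roll": -0.4, "fingers": 0}
    - {"slide": [-0.2, -1, 0], "roll": -0.4, "fingers": 0}
    - {"slide": [-0.2, -1, 0], "roll": -0.4, "fingers": 0}
    - {"slide": [-0.2, -1, 0], "roll": -0.4, "fingers": 0}
    - {"slide": [-0.2, -1, 0], "roll": -0.4, "fingers": 0}
    - {"slide": [-0.2, -1, 0], "roll": -0.4, "fingers": 0}
    - {"slide": [-0.2, -1, 0], "roll": -0.4, "fingers": 0}
    - {"slide": [-0.2, -1, 0], "roll": -0.4, "fingers": 0}
    - {"slide": [-0.2, -1, 0], "roll": -0.4, "fingers": 0}
    - {"slide": [-0.2, -1, 0], "roll": -0.4, "fingers": 0}

```text
t: 8.02
tool_pos: [0.5276, -0.2155, 0.1971]
orientation: [0.728, 1.447, -0.728]
force: [0.5, 0.0, -0.3]
opening: 0.0464
```

```bash
python3 - <<'E'
from h import *
s=robot.read_state();R=cv2.Rodrigues(s["orientation"])[0]; print(s["t"],s["tool_pos"],"jaw",np.degrees(np.arctan2(R[1,1],R[0,1])),s["opening"],s["force"])
A=robot.read_camera("top")[:,:,::-1];B=robot.read_camera("side")[:,:,::-1]
cv2.imwrite("pics/top2.png",A);cv2.imwrite("pics/side2.png",B)
a=A[110:220,115:265];b=B[170:270,150:300]
cv2.imwrite("pics/h2.png",cv2.vconcat([cv2.resize(a,(450,330),interpolation=cv2.INTER_CUBIC),cv2.resize(b,(405,270),interpolation=cv2.INTER_CUBIC)[:, :450] if 0 else cv2.resize(b,(450,270),interpolation=cv2.INTER_CUBIC)]))
for c in("top","side"):
  for n in("well","clips","door_handle","cap"): print(c,n,[(round(d["p"],2),np.round(d["point"],1)) for d in robot.mark_of(c,n)][:3])
E
```

```text
8.025 [ 0.52764718 -0.21552775  0.19710477] jaw 36.532044019825236 0.04642336196580931 [ 0.52063056  0.01664242 -0.27333245]
top well [(0.76, array([222.7, 172.6]))]
top clips [(0.59, array([218.5, 167.9]))]
top door_handle [(0.71, array([167., 160.]))]
top cap [(0.59, array([371.6, 242.5])), (0.53, array([412.4, 208.9]))]
side well [(0.59, array([230.9, 224.2]))]
side clips [(0.6, array([226.8, 218. ])), (0.44, array([273.4, 374.2]))]
side door_handle [(0.7, array([198. , 250.3]))]
side cap [(0.74, array([321.8, 137.5])), (0.7, array([293.6, 127.4])), (0.59, array([300.8, 108. ]))]
```

View pics/h2.png

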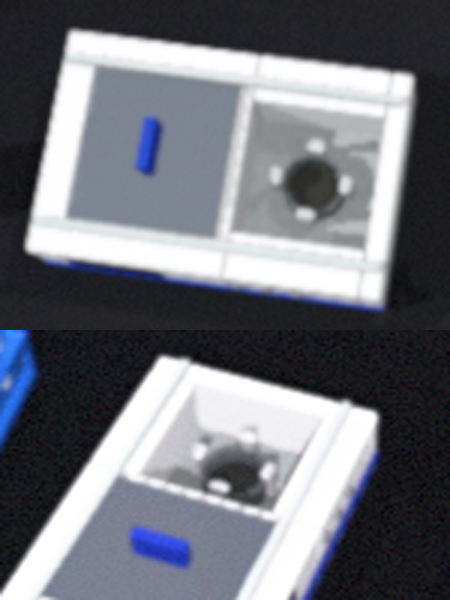

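View pics/side2.png

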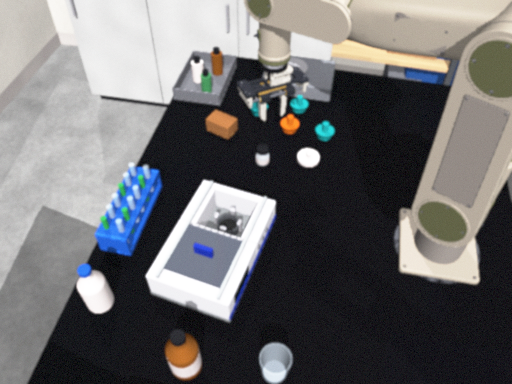

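```bash
python3 - <<'E'
from h import *
P=[.6028,.1575,-.149]
print("clip tips centre",tri([227.8,213.0],[218.25,169.5]))
for n,s_,t_ in(("well",[230.9,224.2],[222.7,172.6]),("clips",[226.8,218],[218.5,167.9])): print(n,tri(s_,t_))
W=an(P[:2],P[2],[[0,-.085,z] for z in(.028,.042,.0605,.066,.075)])
print(W[0]);print(proj("top",W).round(1).tolist(),proj("side",W).round(1).tolist())
for c in("top","side"):
  im=cv2.imread(f"pics/{c}2.png"); u,v=proj(c,W[2:3])[0]; u=int(u);v=int(v)
  o=cv2.resize(im[v-25:v+25,u-25:u+25],(400,400),interpolation=cv2.INTER_CUBIC)
  a=np.linspace(0,2*np.pi,60)
  for z,r,col in((.042,.027,(0,255,0)),(.0605,.029,(0,0,255))):
    q=proj(c,np.c_[W[0,0]+r*np.cos(a),W[0,1]+r*np.sin(a),0*a+z]); q=((q-[u-25,v-25]+.5)*8).astype(np.int32)
    cv2.polylines(o,[q],True,col,1)
  cv2.imwrite(f"pics/w_{c}.png",o)
cv2.imwrite("pics/w.png",cv2.hconcat([cv2.imread("pics/w_top.png"),cv2.imread("pics/w_side.png")]))
E
```

```text
clip tips centre [0.58896382 0.07178904 0.0782444 ]
well [0.58824772 0.06389957 0.01884757]
clips [0.59535485 0.07301821 0.05704983]
[0.59018181 0.0734418  0.028     ]
[[219.3, 171.8], [218.8, 170.8], [218.2, 169.5], [218.1, 169.1], [217.8, 168.4]] [[228.9, 224.7], [228.7, 221.7], [228.4, 217.6], [228.3, 216.4], [228.2, 214.4]]
```

View pics/w.png

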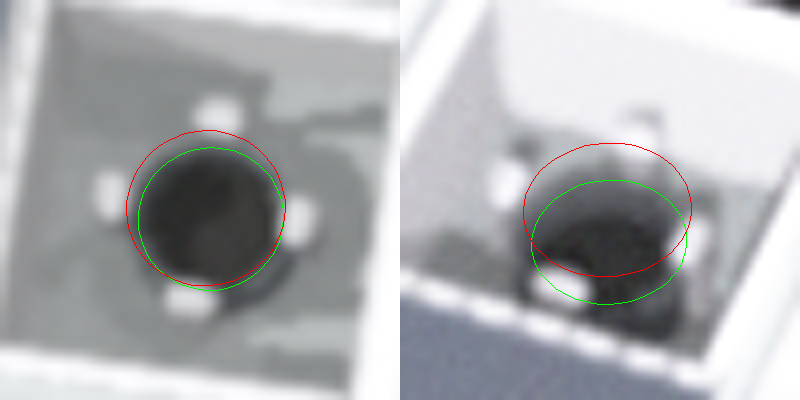

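```bash
python3 - <<'E'
from h import *
print(tri([227.5,217.8],[218.06,169.4]))
print(atz("side",[227.5,217.8],.062),atz("top",[218.06,169.4],.062))
im=cv2.imread("pics/side2.png")[:,:,::-1].copy();m=mask(im,(8,180,120),(20,255,255));ys,xs=np.nonzero(m[100:140,270:310]);print(len(xs),xs.mean()+270,ys.mean()+100)
E
```

```text
[0.59166454 0.07407707 0.05968172]
[0.59215944 0.07562411 0.062     ] [0.5901333  0.07382809 0.062     ]
286 289.43706293706293 123.66433566433567
```

play_rows:
  plan:
    - {"slide": [-0.21, -0.99, 0], "roll": 0, "fingers": 0}
    - {"slide": [-0.21, -0.99, 0], "roll": 0, "fingers": 0}
    - {"slide": [-0.21, -0.99, 0], "roll": 0, "fingers": 0}
    - {"slide": [-0.21, -0.99, -0.5], "roll": 0, "fingers": 0}
    - {"slide": [-0.21, -0.99, -0.7], "roll": 0, "fingers": 0}
    - {"slide": [-0.2, -1, -0.9], "roll": 0, "fingers": 0}
    - {"slide": [0, 0, -0.9], "roll": 0, "fingers": 0}
    - {"slide": [0, 0, 0], "roll": 0, "fingers": 0}
    - {"slide": [0, 0, 0], "roll": 0, "fingers": 0}

```text
t: 9.65
tool_pos: [0.4915, -0.3934, 0.1088]
orientation: [0.726, 1.445, -0.726]
force: [-0.7, -0.9, 0.2]
opening: 0.0465
```

```bash
python3 - <<'E'
from h import *
s=robot.read_state();print(s["t"],s["tool_pos"],s["opening"],s["force"])
A=robot.read_camera("top")[:,:,::-1];B=robot.read_camera("side")[:,:,::-1]
cv2.imwrite("pics/h3.png",cv2.hconcat([cv2.resize(A[150:260,320:430],(400,400)),cv2.resize(B[70:150,250:330],(400,400))]))
E
```

```text
9.65 [ 0.49148318 -0.39342893  0.10879574] 0.0464547969372239 [-0.70489515 -0.86278685  0.15672322]
```

View pics/h3.png

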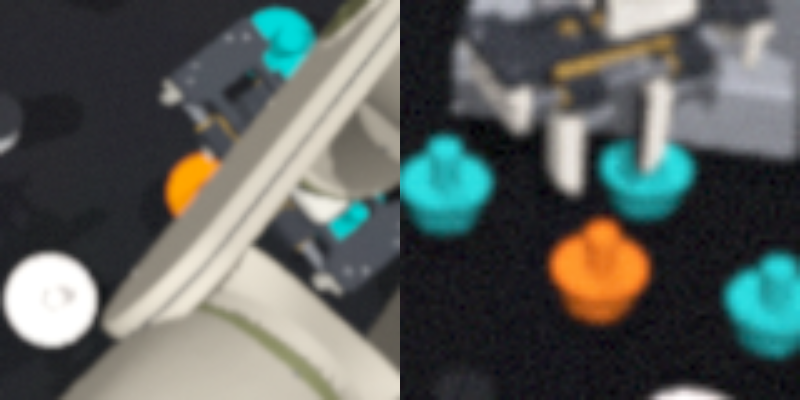

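play_rows:
  plan:
    - {"slide": [-0.04, -0.01, -0.8], "roll": 0, "fingers": 0}
    - {"slide": [0, 0, -0.8], "roll": 0, "fingers": 0}
    - {"slide": [0, 0, -0.5], "roll": 0, "fingers": 0}
    - {"slide": [0, 0, -0.37], "roll": 0, "fingers": 0}
    - {"slide": [0, 0, 0], "roll": 0, "fingers": 0}
    - {"slide": [0, 0, 0], "roll": 0, "fingers": -1}
    - {"slide": [0, 0, 0], "roll": 0, "fingers": -1}
    - {"slide": [0, 0, 0], "roll": 0, "fingers": -1}
    - {"slide": [0, 0, 0], "roll": 0, "fingers": -1}
  squeeze: 30

```text
t: 10.88
tool_pos: [0.49, -0.3942, 0.0341]
orientation: [0.726, 1.445, -0.727]
force: [0.3, 0.2, 1.9]
opening: 0.0214
```

play_rows:
  plan:
    - {"slide": [0, 0, 0.6], "roll": 0, "fingers": -1}
    - {"slide": [0, 0, 1], "roll": 0, "fingers": -1}
    - {"slide": [0, 0, 1], "roll": 0, "fingers": -1}
    - {"slide": [0.1, 0.5, 1], "roll": 0, "fingers": -1}
    - {"slide": [0.21, 0.976, 0.8], "roll": 0, "fingers": -1}
    - {"slide": [0.21, 0.976, 0.6], "roll": 0, "fingers": -1}
    - {"slide": [0.21, 0.976, 0], "roll": 0, "fingers": -1}
    - {"slide": [0.21, 0.976, 0], "roll": 0, "fingers": -1}
    - {"slide": [0.21, 0.976, 0], "roll": 0, "fingers": -1}
    - {"slide": [0.21, 0.976, 0], "roll": 0, "fingers": -1}
    - {"slide": [0.21, 0.976, 0], "roll": 0, "fingers": -1}
    - {"slide": [0.21, 0.976, 0], "roll": 0, "fingers": -1}
    - {"slide": [0.21, 0.976, 0], "roll": 0, "fingers": -1}
    - {"slide": [0.21, 0.976, 0], "roll": 0, "fingers": -1}
    - {"slide": [0.21, 0.976, 0], "roll": 0, "fingers": -1}
    - {"slide": [0.21, 0.976, 0], "roll": 0, "fingers": -1}
    - {"slide": [0.21, 0.976, 0], "roll": 0, "fingers": -1}
    - {"slide": [0.21, 0.976, 0], "roll": 0, "fingers": -1}
    - {"slide": [0.21, 0.976, 0], "roll": 0, "fingers": -1}
    - {"slide": [0.1, 0.45, 0], "roll": 0, "fingers": -1}

```text
t: 13.38
tool_pos: [0.5903, 0.0751, 0.1846]
orientation: [0.726, 1.445, -0.725]
force: [-0.5, -0.5, -1.3]
opening: 0.0217
```

play_rows:
  plan:
    - {"slide": [0, 0, 0], "roll": 0, "fingers": -1}
    - {"slide": [0, 0, 0], "roll": 0, "fingers": -1}

```text
t: 13.62
tool_pos: [0.59, 0.0728, 0.1837]
orientation: [0.727, 1.446, -0.727]
force: [-1.2, -0.0, -0.6]
opening: 0.0211
```

```bash
python3 - <<'E'
from h import *
s=robot.read_state();print(s["t"],s["tool_pos"],s["opening"],s["force"])
A=robot.read_camera("top")[:,:,::-1];B=robot.read_camera("side")[:,:,::-1]
cv2.imwrite("pics/top4.png",A);cv2.imwrite("pics/side4.png",B)
cv2.imwrite("pics/h4.png",cv2.hconcat([cv2.resize(A[110:220,160:270],(400,400)),cv2.resize(B[130:250,170:290],(400,400))]))
for c,im in(("top",A),("side",B)):
  m=mask(im[:,:,::-1].copy(),(8,180,120),(20,255,255)); n,l,st,ce=cv2.connectedComponentsWithStats(m)
  print(c,[(st[i].tolist(),ce[i].round(1)) for i in range(1,n) if st[i,4]>30])
  t=s["tool_pos"]; print("pred",sil(c,t[0],t[1],t[2]-.0341))
E
```

```text
13.625 [0.58999139 0.0728419  0.18368825] 0.021081072353673208 [-1.15884771 -0.02207454 -0.5605352 ]
top [([444, 85, 25, 21, 202], array([454. ,  96.6])), ([67, 161, 24, 19, 282], array([ 79.8, 171. ]))]
pred (214.1799462619981, 160.00949286873058, 462.3125)
side [([216, 179, 24, 24, 245], array([227.4, 192.3])), ([166, 340, 31, 26, 548], array([181.7, 353.3]))]
pred (226.79164455793594, 191.18769483318962, 471.15625)
```

View pics/h4.png

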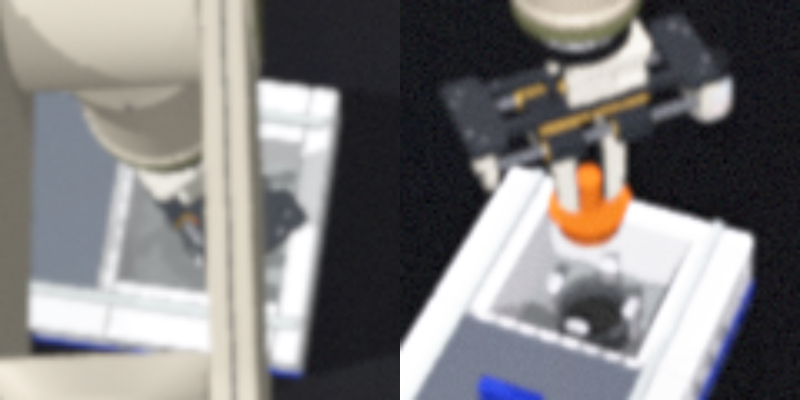

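play_rows:
  plan:
    - {"slide": [0.01, 0.02, -0.8], "roll": 0, "fingers": -1}
    - {"slide": [0, 0, -0.8], "roll": 0, "fingers": -1}
    - {"slide": [0, 0, -0.7], "roll": 0, "fingers": -1}
    - {"slide": [0, 0, -0.5], "roll": 0, "fingers": -1}
    - {"slide": [0, 0, -0.3], "roll": 0, "fingers": -1}
    - {"slide": [0, 0, -0.15], "roll": 0, "fingers": -1}
    - {"slide": [0, 0, 0], "roll": 0, "fingers": -1}
    - {"slide": [0, 0, 0], "roll": 0, "fingers": -1}

```text
t: 14.72
tool_pos: [0.591, 0.0744, 0.0869]
orientation: [0.727, 1.445, -0.726]
force: [0.3, -0.1, -1.3]
opening: 0.0217
```

```bash
python3 - <<'E'
from h import *
s=robot.read_state();print(s["t"],s["tool_pos"],s["opening"],s["force"],s["wrist_torque"])
B=robot.read_camera("side")[:,:,::-1]
cv2.imwrite("pics/side5.png",B)
o=cv2.resize(B[190:250,200:260],(600,600),interpolation=cv2.INTER_CUBIC)
t=s["tool_pos"];a=np.linspace(0,2*np.pi,60)
for z,r,col in((0,.025,(0,255,0)),(.0275,.032,(0,0,255))):
    q=proj("side",np.c_[t[0]+r*np.cos(a),t[1]+r*np.sin(a),0*a+z+t[2]-.0341]); cv2.polylines(o,[((q-[200,190]+.5)*10).astype(np.int32)],True,col,1)
cv2.imwrite("pics/h5.png",o)
E
```

```text
14.725 [0.59096429 0.07444552 0.08685415] 0.02169118878059916 [ 0.2641649  -0.14070551 -1.33944392] [-0.03772122  0.01978262 -0.02069702]
```

View pics/h5.png

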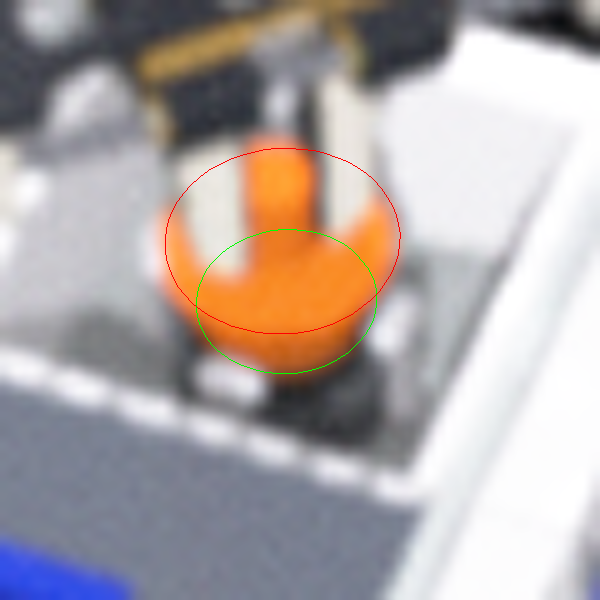

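play_rows:
  plan:
    - {"slide": [0, 0, -0.2], "roll": 0, "fingers": -1}
    - {"slide": [0, 0, -0.15], "roll": 0, "fingers": -1}
    - {"slide": [0, 0, -0.1], "roll": 0, "fingers": -1}
    - {"slide": [0, 0, 0], "roll": 0, "fingers": -1}

```text
t: 15.28
tool_pos: [0.5908, 0.0743, 0.0727]
orientation: [0.727, 1.445, -0.726]
force: [1.0, -0.7, 1.6]
opening: 0.0214
```

play_rows:
  plan:
    - {"slide": [0, 0, -0.1], "roll": 0, "fingers": -1}
    - {"slide": [0, 0, -0.1], "roll": 0, "fingers": -1}
    - {"slide": [0, 0, 0], "roll": 0, "fingers": -1}
  squeeze: 50

```text
t: 15.65
tool_pos: [0.5893, 0.0745, 0.0651]
orientation: [0.726, 1.448, -0.728]
force: [1.9, 1.3, -3.7]
opening: 0.0213
```

play_rows:
  plan:
    - {"slide": [0, 0, -0.1], "roll": 0, "fingers": -1}
    - {"slide": [0, 0, -0.1], "roll": 0, "fingers": -1}
    - {"slide": [0, 0, 0], "roll": 0, "fingers": -1}

```text
t: 16.02
tool_pos: [0.5902, 0.0744, 0.0605]
orientation: [0.726, 1.446, -0.727]
force: [-1.6, -0.4, 1.4]
opening: 0.0211
```

play_rows:
  plan:
    - {"slide": [0, 0, -0.06], "roll": 0, "fingers": -1}
    - {"slide": [0, 0, -0.05], "roll": 0, "fingers": -1}
    - {"slide": [0, 0, 0], "roll": 0, "fingers": -1}
    - {"slide": [0, 0, 0], "roll": 0, "fingers": -1}
    - {"slide": [0, 0, 0], "roll": 0, "fingers": -1}
    - {"slide": [0, 0, 0], "roll": 0, "fingers": -1}

```text
t: 16.77
tool_pos: [0.5908, 0.0744, 0.0579]
orientation: [0.727, 1.445, -0.726]
force: [-1.9, -0.3, 5.1]
opening: 0.0208
```

```bash
python3 - <<'E'
from h import *
s=robot.read_state();print(s["t"],s["tool_pos"],s["opening"],s["force"],s["wrist_torque"])
B=robot.read_camera("side")[:,:,::-1]
o=cv2.resize(B[190:250,200:260],(600,600),interpolation=cv2.INTER_CUBIC)
cv2.imwrite("pics/h6.png",o)
E
```

```text
16.775 [0.59078302 0.07435234 0.05792882] 0.020787284466188924 [-1.94619101 -0.3340746   5.12057081] [-0.15567704  0.63629931 -0.0230108 ]
```

View pics/h6.png

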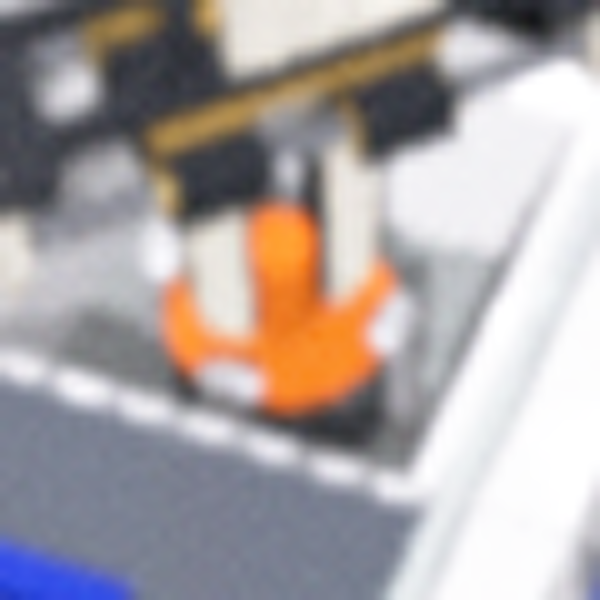

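play_rows:
  plan:
    - {"slide": [0, 0, -0.015], "roll": 0, "fingers": -1}
    - {"slide": [0, 0, 0], "roll": 0, "fingers": -1}
    - {"slide": [0, 0, 0], "roll": 0, "fingers": -1}
    - {"slide": [0, 0, 0], "roll": 0, "fingers": -1}
    - {"slide": [0, 0, 0], "roll": 0, "fingers": -1}
    - {"slide": [0, 0, 0], "roll": 0, "fingers": -1}
    - {"slide": [0, 0, 0], "roll": 0, "fingers": -1}
    - {"slide": [0, 0, 0], "roll": 0, "fingers": -1}

```text
t: 17.82
tool_pos: [0.5909, 0.0743, 0.0577]
orientation: [0.727, 1.445, -0.726]
force: [-2.6, -1.1, 7.0]
opening: 0.0212
```

Force and position are holding steady: about 7 N, with the seat pressed about 4.4 mm. I'm handing the job in.

```bash
python3 - <<'E'
from plant import robot
print(robot.close_job()); s=robot.read_state(); print(s["t"],s["tool_pos"],s["force"],s["opening"])
E
```

```text
the job is handed in; nothing more can be done
None
the job is handed in; nothing more can be done
```

I slid the guard door fully open, picked up the orange cap, snapped it into the sample well and handed the job in at 17.8 s, still gripping the cap and pressing it down. No verdict was reported.

**Last checks:**
- **Snap:** the vertical force reversed to −3.7 N on the way down, which is the clips pulling. The side picture then showed the clips over the rim, the cap upright, and the door still open.
- **Press:** steady at about 7 N with the tool at z = 57.7 mm, which puts the seat about 4.4 mm down if the cap has not slipped in the fingers. The grip was set to 50 N with the fingers 21 mm apart on the knob.
- **Door:** I moved the handle 118 mm from about 30 mm open, so about 148 mm in all. The picture after that showed it fully open.

**Disagreements and limits:**
- **Cameras:** the two differed by about 2–4 mm in absolute position. I used the difference between cap and well within each camera, and those agreed to about 1.5 mm.
- **Networks:** the network mark for the well was about 10 mm off. I replaced it with the clip positions measured in both pictures.
- **Bystanders:** none appeared to move, and nothing in the forces suggested contact, but I did not re-measure their positions at the end.

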